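Pass a vial rack through the two-door sample hatch

TASK

Pass the blue vial rack through the clear hatch into the sample chamber: slide the blue-framed lid open, stand the rack upright in the lock, slide the lid fully shut, and only then lift the orange gate all the way up and push the black-knobbed rod fully home so that the rack stands wholly inside the chamber, beyond the gate. Lid and gate must never be open at the same time; keep the rack upright, and leave the grey rack, the amber bottle and the tip box where they are. At the end the lid stays shut; the gate and rod may be left as they are.

Things in the scene. Friction and masses are not known exactly. Their poses are not given: they have to be found in the camera images.
- hatch: Clear-walled two-door hatch fixed on the bench, a tunnel along its own y; origin on the bench top under the orange gate (a 6 mm panel at y 0), z up. mm: inside floor z 12, inner wall faces x -56 and 56, walls 8 thick up to z 110. Past the lock two lid rails (top z 110) run at x -62 and 62 to y -265; past the chamber a white instrument housing, x -70 to 170, y 137 to 367, z to 140.
- lock_floor (a point): Where the rack should be stood: middle of the lock's floor, 12 mm above the bench, at hatch (0, -62, 12) mm. The lock is loaded from above: hatch x -56 to 56, y -116 (pusher plate, rod out) to -3 (gate). Site axes as the hatch's. To go through, the rack's x must lie along the hatch's x (either way round), with 11 mm play each side.
- chamber_floor (a point): Middle of the sample chamber's floor, at hatch (0, 65, 12) mm. The chamber runs from y 3 to 135 mm and has a fixed clear roof, top at z 115 mm.
- lid (a joint): Outer door: clear lid with a blue frame over the lock, 128 x 125 x 5 mm, top at z 115 mm; slides along the hatch's -y. m: 0 shut, 0.125 fully open (stop); then the whole lock (y -125 to -8 mm) is clear. Stiffness: friction about 2.5 N; stays where left. Starts shut or part open.
- lid_knob (a point): Middle of the blue upright round knob on the lid: 24 mm diameter (30 mm at its top rim), 42 mm tall, this point 22 mm above the lid. Moves with the lid; at hatch (0, -90, 137) mm when the lid is shut.
- gate (a joint): Inner door: orange gate panel between lock and chamber; lifts straight up. m: 0 shut, 0.095 fully up (stop). Friction about 3.5 N plus 1.5 N weight; it stays where it is left. The rack passes below it only if it is raised at least 0.085.
- gate_knob (a point): Middle of the orange upright round knob on the gate: 24 mm diameter (30 mm at its top rim), 40 mm tall, this point 21 mm above the flange it stands on. Moves with the gate; at hatch (0, 16, 141) mm when shut.
- rod (a joint): Transfer rod with a pusher plate (90 mm wide, z 15 to 60 mm) inside the lock; slides along the hatch's +y, pushing the rack ahead of it. m: 0 drawn out (plate's pushing face at hatch y -116 mm), 0.14 fully home (face at y +24 mm, stop). Friction about 1.5 N. Starts within 0.010 of drawn out.
- rod_knob (a point): Middle of the black upright round knob at the outer end of the rod, on a post: 24 mm diameter (30 mm at its top rim), 48 mm tall (z 117 to 165 mm). Moves with the rod; at hatch (0, -295, 145) mm when the rod is out.
- blue_rack_center (a point): Centre (half-way up) of the blue vial rack to pass through, 0.15 to 0.31 kg. Base 90 (its x) x 60 (its y) x 24 mm tall; amber vials with white caps, tops 38 mm above the underside; in the middle a grip fin 14 mm thick (x), 50 long (y), its top 80 mm above the underside. This point is 40 mm above the underside; the fin is clear of vials from 2 mm below it upward. Fingers close along the rack's x.
- grey_rack_center (a point): Centre, 40 mm up, of an identical rack in grey with black caps; leave it alone. It and the blue rack may swap places.
- amber_bottle_center (a point): Centre, 75 mm up, of an amber bottle 72 mm in diameter, 150 mm tall; leave alone.
- tip_box_center (a point): Centre, 27 mm up, of a green-lidded pipette-tip box 88 x 123 x 55 mm; leave alone.
Things that resemble listed ones, but are neither listed nor needed, are in the scene too. There is more than one size of the part that bears blue_rack_center; the job needs the middle-sized.

How it is judged:
On the way, in this order (a step that is already met when the one before it is completed fails the run):
1. the blue rack stands in the lock with the lid fully shut and the gate shut (x of blue_rack_center in the frame of hatch between -0.025 and 0.025 m and y of blue_rack_center in the frame of hatch between -0.1 and -0.025 m and z of blue_rack_center in the frame of hatch between 0.045 and 0.06 m and angle between blue_rack_center's own z axis and vertical below 0.1 rad and value of joint each of lid, gate below 0.008 m), for 0.2 s.
2. the gate is lifted fully open while the lid is shut (value of joint gate above 0.084 m and value of joint lid below 0.008 m), for 0.2 s.
At the end, for the whole second after the job is handed in: The blue rack stands upright (within 0.1 rad), at rest and released, on the floor of the sample chamber wholly beyond the gate: its centre 40 to 110 mm past the gate and within 25 mm of the hatch's middle line. The lid is shut to within 8 mm. Gate and rod may be anywhere (x of blue_rack_center in the frame of hatch between -0.025 and 0.025 m and y of blue_rack_center in the frame of hatch between 0.04 and 0.11 m and z of blue_rack_center in the frame of hatch between 0.045 and 0.06 m and angle between blue_rack_center's own z axis and vertical below 0.1 rad and linear speed of blue_rack below 0.02 m/s and value of joint lid below 0.008 m); the robot touches nothing.
It fails at once if lid and gate open at the same time (both more than 10 mm) (value of joint each of lid, gate above 0.01 m).
It fails at once if the blue rack tipped more than 0.5 rad (angle between blue_rack_center's own z axis and vertical above 0.5 rad).
It fails at once if the grey rack moved more than 25 mm (distance of grey_rack_center from where it was at the start of the episode above 0.025 m).
It fails at once if the amber bottle moved more than 25 mm (distance of amber_bottle_center from where it was at the start of the episode above 0.025 m).
It fails at once if the tip box moved more than 25 mm (distance of tip_box_center from where it was at the start of the episode above 0.025 m).
It also fails if it takes over 72 s, if anything falls off the work surface, if the arm or the gripper's body presses on something with over 40 N, if the wrist force passes 120 N, or if a joint passes its speed limit or range.

ROBOT

A 6-joint arm with a two-finger parallel gripper is mounted at the origin on the work surface. World frame = base frame: x ahead of the robot, y to its left, z up, the work surface at z = 0. Lengths are in m, angles in rad, forces in N, time in s.
With the tool pointing down it reaches from about 0.225 to 0.875 m from the base axis. Payload 3.4 kg.
Tool frame: the origin (TCP) lies between the finger pads; the fingertips stand 8 mm ahead of it and the grasp point (between the pads) lies 11 mm behind it; z points along the fingers, y is the line along which they close (so a half turn about z gives the same grasp; the last joint's range is limited). The gripper opens to 85 mm and grips with 20 to 120 N. Pads are 22 mm wide; open, the fingers measure 114 mm over their backs; the gripper's body (76 mm by 85 mm) begins 54 mm behind the grasp point. The pads swing forward as they close: fully open they stand 13 mm farther back than shut.
Start: joints at [1.076, 0.276, 1.505, -0, 1.361, -0.121], TCP at [0.21, 0.535, 0.213] pointing down, gripper open.
Joint ranges: [-2.89, 2.89], [-0.75, 2.08], [0.22, 2.7], [-1.18, 4.32], [0.11, 2.71], [-2.7, 2.7]. Speed limits (rad/s): [2.57, 2.57, 3.14, 3.14, 3.14, 3.14].

INTERFACE

Orientations are given as a unit quaternion [w, x, y, z].
In Python, from rig import manip, optics, finder gives the robot as it stands.
- The arm moves only by the tool servo_tool, never from a script. Its argument "increments" is a list of rows, each a list of 7 numbers: the shift along the tool's x, y, z in cm, then the turn, a rotation vector about the tool's x, y, z in degrees, then the closure, from -1 (fully open) to 1 (shut). In form: [[x, y, z, rx, ry, rz, gripper], ...]. A call has exactly 5 rows; each row shifts and turns the commanded pose from where the row before left it, along the tool's axes as they then stand; what a row does not reach is not made up. A row lasts 1/10 s, in which the tool goes at most 50 mm and 8.59 degrees, less where a joint would pass 70% of its speed; a pose out of reach is approached as far as the arm can. A call is refused whole if a number of a shift passes 5 or a number of a turn 8.59, either way. A call with a gripper value outside its range is refused whole. The fingers move at their own pace and stop on an object; "squeeze" is the grip in N (left out, the last holds). Time passes only in rows, so rows that do not move let the fingers close, or fill a call up. It gives the time, the measured TCP pose, the force, the opening and the grip force at its end, in the units of the state.
- manip.get_state(): the state, without advancing time (a new reading comes with each control period).
- optics.get_image(name): name is "side" or "top"; returns the picture (384x512x3 uint8, red, green, blue); there is no depth.
- optics.get_calibration(name): a dict with "fov_y" (degrees; the focal length in pixels is half the picture's height over the tangent of half this angle, whatever the lens; pixels are square), "cx", "cy" (the principal point, pixels), "world_to_cam" (4x4, takes a point from world to camera coordinates). Camera axes: x right, y down, z forward; pixel columns grow to the right and rows downward; lengths in m; the calibration is good to about 2 mm. A picture is of the moment at which its call begins. get_calibration takes no time and is no camera call.
- manip.sign_off(): hands the job in; it is judged then, once.
Trained networks look in the newest picture that a camera, given by its name, has taken for a name from the list of things; names that differ only in an ending like _2 or _b are one class to them, and where a whole thing is asked for, a point or a joint stands for the part that bears it (a point fixed in the world has none). Each returns a list of dicts, best first, with "p" (0 to 1); they miss things now and then, are a little off and sometimes report something else, mostly with a low value. They report only what shows in the picture. A call takes as long as a camera call. They do not tell look-alikes from the thing itself.
- finder.silhouettes(label, camera): "region" (384x512 bool, what is visible of it) and "box" ([centre column, centre row, width, height] in pixels, round what is visible of it).
- finder.tip_of(label, camera): "at" ([column, row] in pixels: a listed point, or the origin of a listed thing).
The state is a dict: "clock": time; "qpos": joint angles; "qd": joint speeds; "effort": joint torques, N m; "position": TCP position; "ee_rot": TCP orientation; "contact_force": force on the tool from outside, world axes, zero at the start; "moment": the same for the moment, N m; "width": finger opening in m; "gripper_force": force on a finger pad.
Only numpy, scipy, OpenCV 4.12 (cv2) and the standard library are available. Lean on these libraries where they do the work, as an engineer would, in place of code of your own. Each camera call takes 0.05 s, during which the arm holds its last target. There are 200 camera calls.

## Working session

There is one attempt and no reset: what is moved stays moved. The work goes in short steps, Python scripts to look and compute and a tool call to move; the robot and the scene stay as the last step left them, time stands still between calls to the robot, and variables do not carry over. Pictures are saved under pics/ and viewed, at most 13 in all, crops included, and the job is handed in when it is done.

Besides the shell and the picture viewer there is one more tool, called after "Request:" in YAML: its name, and indented under it one key for each argument. servo_tool: Moves the arm, as the interface text tells. Its arguments: {"type":"object","properties":{"increments":{"type":"array","items":{"type":"array","items":{"type":"number"}}},"squeeze":{"type":"number"}},"required":["increments"]}

```bash
ls; mkdir -p pics; python3 - <<'E'
from rig import manip, optics, finder
import cv2,numpy as np
s=manip.get_state();print(s['clock'],s['position'],s['ee_rot'],s['width'])
for c in('side','top'):
    im=optics.get_image(c);cv2.imwrite(f'pics/{c}0.png',im[:,:,::-1])
    print(c,optics.get_calibration(c))
    for l in ['hatch','lid_knob','gate_knob','rod_knob','blue_rack_center','grey_rack_center','amber_bottle_center','tip_box_center','lock_floor','chamber_floor']:
        print(l,[(np.round(d['at']),round(d['p'],2)) for d in finder.tip_of(l,c)][:4])
E
```

```text
pics
0.0 [0.20969829 0.53478532 0.21244549] [-2.79309760e-04  1.85807265e-01  9.82585785e-01 -8.70000141e-04] 0.08557151708925831
side {'fov_y': 46.7416922478359, 'cx': 253.13356045633833, 'cy': 192.98714084668825, 'world_to_cam': array([[ 0.39815094, -0.91718586,  0.01568218, -0.17348236],
       [-0.51009992, -0.2355787 , -0.82722473,  0.31503943],
       [ 0.76241321,  0.32136082, -0.56165232,  0.94551775],
       [ 0.        ,  0.        ,  0.        ,  1.        ]])}
hatch [(array([247., 192.]), 0.79)]
lid_knob [(array([281., 158.]), 0.67)]
gate_knob [(array([246., 151.]), 0.59), (array([281., 162.]), 0.26)]
rod_knob [(array([343., 170.]), 0.79), (array([301., 235.]), 0.61)]
blue_rack_center [(array([223., 222.]), 0.96), (array([138., 224.]), 0.8), (array([192., 206.]), 0.72)]
grey_rack_center [(array([300., 238.]), 0.82)]
amber_bottle_center [(array([135., 170.]), 0.89), (array([436., 224.]), 0.46)]
tip_box_center []
lock_floor []
chamber_floor [(array([344., 172.]), 0.42)]
top {'fov_y': 54.975934198639344, 'cx': 252.64441255887712, 'cy': 191.9552790239963, 'world_to_cam': array([[ 0.02083757, -0.99975667,  0.00723814, -0.01804438],
       [-0.99854285, -0.02117164, -0.04963814,  0.43737051],
       [ 0.0497793 , -0.00619326, -0.99874104,  1.22043832],
       [ 0.        ,  0.        ,  0.        ,  1.        ]])}
hatch []
lid_knob [(array([254., 135.]), 0.64)]
gate_knob [(array([217., 135.]), 0.7)]
rod_knob [(array([323., 136.]), 0.65)]
blue_rack_center [(array([198., 202.]), 0.97), (array([168., 251.]), 0.93), (array([228., 209.]), 0.54), (array([254., 133.]), 0.31)]
grey_rack_center [(array([295., 204.]), 0.74), (array([321., 136.]), 0.28)]
amber_bottle_center [(array([122., 189.]), 0.56)]
tip_box_center [(array([395., 138.]), 0.64)]
lock_floor [(array([123., 186.]), 0.72), (array([242., 140.]), 0.69), (array([256., 135.]), 0.24)]
chamber_floor []
```

View pics/side0.png

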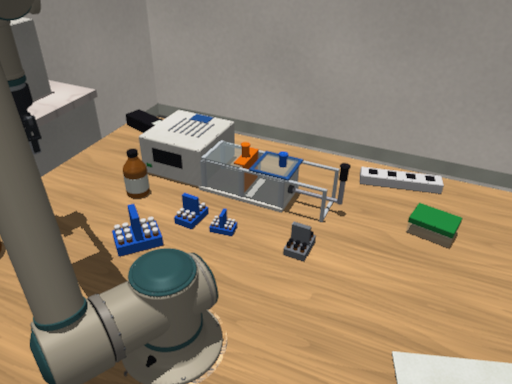

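View pics/top0.png

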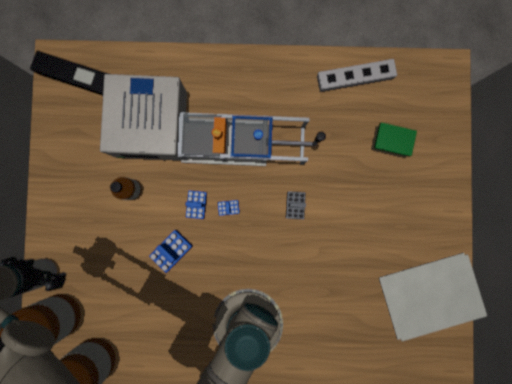

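```bash
cat > h.py <<'E'
from rig import manip, optics, finder
import cv2,numpy as np
from scipy.optimize import least_squares
C={c:optics.get_calibration(c) for c in('side','top')}
def proj(c,P):
    k=C[c];f=192/np.tan(np.radians(k['fov_y']/2))
    p=k['world_to_cam'][:3,:3]@P+k['world_to_cam'][:3,3]
    return np.array([k['cx']+f*p[0]/p[2],k['cy']+f*p[1]/p[2]])
def atz(c,uv,z):
    return least_squares(lambda q:proj(c,np.array([q[0],q[1],z]))-uv,[.4,0]).x
def tri(a,b):
    r=least_squares(lambda P:np.r_[proj('side',P)-a,proj('top',P)-b],[.4,0,.1]);return r.x,np.round(r.fun,1)
def tips(l,c):return [(d['at'],d['p']) for d in finder.tip_of(l,c)]
E
python3 - <<'E'
from h import *
ims={c:optics.get_image(c) for c in C}
for l,i,j in [('lid_knob',0,0),('gate_knob',0,0),('rod_knob',0,0),('grey_rack_center',0,0)]:
    a=tips(l,'side');b=tips(l,'top')
    if a and b: print(l,a[0],b[0],tri(a[0][0],b[0][0]))
A=tips('blue_rack_center','side');B=tips('blue_rack_center','top')
for b in B:
    print(b,atz('top',b[0],.04))
    for a in A: print('   ',a,tri(a[0],b[0]))
im=ims['top'][90:270,90:340,::-1];cv2.imwrite('pics/crop1.png',cv2.resize(im,None,fx=3.2,fy=3.2,interpolation=cv2.INTER_CUBIC))
E
```

```text
lid_knob ([284.2, 158.1], 0.68) ([256.9, 135.4], 0.86) (array([ 0.60345571, -0.02110479,  0.13983837]), array([-1.3,  0.1,  1.3, -0.5]))
gate_knob ([246.1, 148.3], 0.9) ([214.6, 133.4], 0.75) (array([0.606575  , 0.10549473, 0.14239517]), array([-1.6, -0. ,  1.5, -0.6]))
rod_knob ([339.3, 168.9], 0.62) ([320.1, 137.5], 0.72) (array([ 0.59489337, -0.19888237,  0.15339992]), array([ 2.1, -0.3, -2.2,  0.7]))
grey_rack_center ([298.3, 235.3], 0.74) ([295.9, 199.6], 0.94) (array([ 0.4125876 , -0.14608559,  0.03061807]), array([ 1.4, -0.1, -1.6,  0.6]))
([200.3, 203.0], 0.94) [0.39666826 0.16065951]
    ([136.4, 225.3], 0.9) (array([ 0.34988875,  0.25816704, -0.03414664]), array([ 25. ,   2.8, -25.8,  13.4]))
    ([192.9, 207.5], 0.64) (array([0.39392064, 0.16608568, 0.03979322]), array([ 1.7,  0.1, -1.7,  0.8]))
([228.1, 208.2], 0.71) [0.38167559 0.06996789]
    ([136.4, 225.3], 0.9) (array([0.31571619, 0.19564915, 0.0090052 ]), array([ 35.6,   3.6, -37.8,  19.1]))
    ([192.9, 207.5], 0.64) (array([0.3608255 , 0.10966612, 0.07672827]), array([ 12.9,   0.8, -13.5,   6.3]))
([168.9, 253.6], 0.59) [0.23141533 0.25728111]
    ([136.4, 225.3], 0.9) (array([0.23506509, 0.25082827, 0.06178977]), array([-0.5, -0.1,  0.6, -0.3]))
    ([192.9, 207.5], 0.64) (array([0.27971366, 0.16829307, 0.12288984]), array([-23.1,  -2.5,  24.1, -12.3]))
([255.3, 135.3], 0.16) [ 0.6225895  -0.01350375]
    ([136.4, 225.3], 0.9) (array([ 0.53976435,  0.23491105, -0.17012572]), array([ 65.4,   4.1, -66. ,  31.1]))
    ([192.9, 207.5], 0.64) (array([ 0.57884016,  0.13013899, -0.07480543]), array([ 41. ,   0.9, -40.8,  17.7]))
```

View pics/crop1.png

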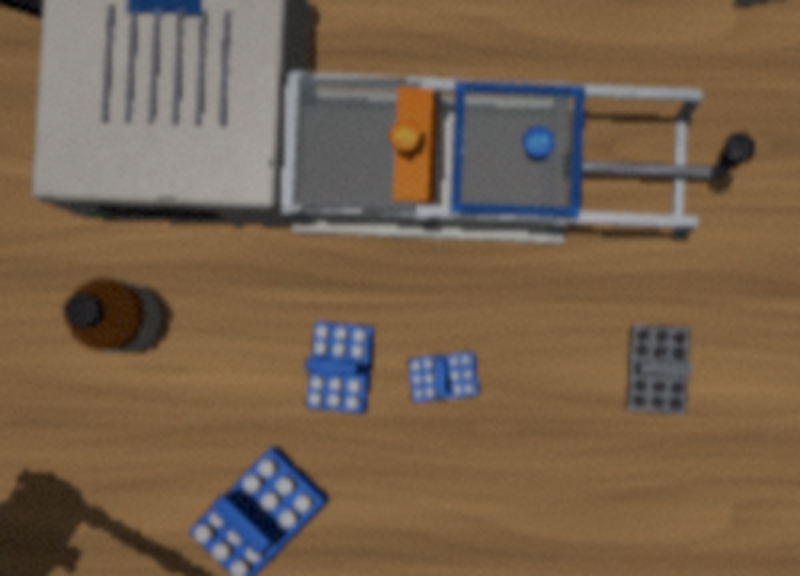

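The three blue racks in the top view are large at (170,251), middle at (197,205) and small at (228,208). The middle one matches the grey rack's size, so that is the target. The crop shows its fin lying along world y. The lid is about 20 mm open. I'll turn the tool to line up with the hatch while raising it.

Request:
servo_tool:
  increments:
    - [0, 0, -0.5, 0, 0, 7.1, -1]
    - [0, 0, -0.5, 0, 0, 7.1, -1]
    - [0, 0, -0.5, 0, 0, 7.1, -1]
    - [0, 0, -0.5, 0, 0, 7.1, -1]
    - [0, 0, -0.5, 0, 0, 7.1, -1]
  squeeze: 60

```text
clock: 2.2
position: [0.21, 0.5353, 0.2385]
ee_rot: [0.0, 0.479, 0.878, 0.0]
contact_force: [-0.2, 0.7, -0.0]
width: 0.0854
gripper_force: 0.0
```

Request:
servo_tool:
  increments:
    - [0, 0, -0.5, 0, 0, 7.1, -1]
    - [0, 0, -0.5, 0, 0, 7.1, -1]
    - [0, 0, -0.5, 0, 0, 7.1, -1]
    - [0, 0, -0.5, 0, 0, 7.1, -1]
    - [0, 0, -0.5, 0, 0, 7.1, -1]

```text
clock: 2.7
position: [0.21, 0.5353, 0.2635]
ee_rot: [0.0, 0.724, 0.69, 0.0]
contact_force: [-0.1, 0.6, -0.8]
width: 0.0856
gripper_force: 0.0
```

```bash
cat >> h.py <<'E'
def blob(im,lo,hi,win):
    """centroid of HSV colour range inside window (c0,r0,c1,r1)"""
    c0,r0,c1,r1=win
    m=cv2.inRange(cv2.cvtColor(im[r0:r1,c0:c1],cv2.COLOR_RGB2HSV),lo,hi)
    n,lab,st,ce=cv2.connectedComponentsWithStats(m)
    o=sorted([(int(st[i][4]),np.round(ce[i]+[c0,r0],1).tolist(),st[i][:4].tolist()) for i in range(1,n)],reverse=True)
    return o[:3],m
def rect(m,off):
    r=cv2.minAreaRect(cv2.findNonZero(m)); return r[0][0]+off[0],r[0][1]+off[1],r[1],r[2]
E
python3 - <<'E'
from h import *
s=manip.get_state();print(s['clock'],s['position'],s['ee_rot'])
t=cv2.imread('pics/top0.png')[:,:,::-1].copy();BL=((105,120,40),(125,255,255));OR=((5,150,80),(18,255,255));BK=((0,0,0),(180,255,55))
for n,rng,w,z in [('lid',BL,(247,125,268,146),.157),('gate',((5,180,190),(18,255,255)),(205,115,230,155),.160),('rod',BK,(312,128,330,142),.165)]:
    o,_=blob(t,*rng,w);print(n,o[:2],atz('top',np.array(o[0][1]),z))
# mid rack mask, base rectangle
for n,rng,w in [('rack',BL,(180,185,213,225))]:
    o,m=blob(t,*rng,w);print(n,o[:2],rect(m,w))
# corners by eye from crop -> world
f=lambda p,z:np.round(atz('top',np.array([90+p[0]/3.2-.34,90+p[1]/3.2-.34]),z),4)
print('rack corners',[f(p,.024) for p in((317,322),(373,326),(367,412),(307,408))])
print('lid corners',[f(p,.115) for p in((456,85),(582,88),(580,215),(453,212))])
print('rails',[f(p,.11) for p in((292,76),(700,94),(288,210),(697,220))])
print('bottle',f((85,307),.15))
s0=cv2.imread('pics/side0.png')[:,:,::-1].copy()
for n,rng,w in [('lid',BL,(275,150,292,168)),('gate',OR,(235,140,255,160)),('rod',BK,(332,160,355,185))]:
    o,_=blob(s0,*rng,w);print(n,o[:2])
E
```

```text
2.7 [0.21000129 0.53529202 0.26350523] [1.53896754e-05 7.23644471e-01 6.90172934e-01 3.11044758e-05]
lid [(70, [257.7, 134.3], [7, 5, 9, 10])] [ 0.60174512 -0.01935776]Traceback (most recent call last):
  File "<stdin>", line 5, in <module>
IndexError: list index out of range
```

```bash
python3 - <<'E'
from h import *
t=cv2.imread('pics/top0.png')[:,:,::-1].copy();BL=((105,120,40),(125,255,255));OR=((5,150,80),(20,255,255));BK=((0,0,0),(180,255,60))
for n,rng,w,z in [('rod',BK,(312,128,330,142),.165)]:
    o,_=blob(t,*rng,w);print(n,o[:2],[atz('top',np.array(a[1]),z) for a in o[:1]])
o,m=blob(t,*BL,(180,185,213,225));print('rack',o[:2],rect(m,(180,185)))
f=lambda p,z:np.round(atz('top',np.array([90+p[0]/3.2-.34,90+p[1]/3.2-.34]),z),4).tolist()
print('gate',f((406,138),.16))
print('rack corners',[f(p,.024) for p in((317,322),(373,326),(367,412),(307,408))])
print('lid corners',[f(p,.115) for p in((456,85),(582,88),(580,215),(453,212))])
print('rails',[f(p,.11) for p in((292,76),(700,94),(288,210),(697,220))])
print('bottle',f((85,307),.15))
# distortion check: side projections of estimated knob tops vs picture
s0=cv2.imread('pics/side0.png')[:,:,::-1].copy()
for n,rng,w in [('lid',BL,(275,150,292,168)),('gate',OR,(235,140,255,160)),('rod',BK,(332,160,355,185))]:
    o,_=blob(s0,*rng,w);print(n,o[:2])
print(proj('side',np.array([.6017,-.0194,.137])),proj('side',np.array([*f((406,138),.16),.141])))
E
```

```text
rod [(77, [319.5, 136.8], [2, 4, 11, 10])] [array([ 0.59672049, -0.20132557])]
rack [(172, [197.2, 204.8], [6, 8, 20, 25]), (12, [198.8, 195.0], [18, 7, 3, 7])] (195.36153984069824, 204.10769271850586, (18.85327911376953, 25.427120208740234), 7.125016689300537)
gate [0.6029, 0.1024]
rack corners [[0.438, 0.2021], [0.4351, 0.1444], [0.3466, 0.1481], [0.3494, 0.2098]]
lid corners [[0.665, 0.0598], [0.6648, -0.0617], [0.5415, -0.062], [0.5418, 0.0598]]
rails [[0.6715, 0.2189], [0.6628, -0.1765], [0.541, 0.2188], [0.5399, -0.1752]]
bottle [0.441, 0.3953]
lid [(122, [282.7, 158.3], [0, 2, 17, 15])]
gate [(226, [246.9, 151.6], [2, 2, 18, 18])]
rod [(129, [343.8, 171.9], [8, 4, 10, 18])]
[282.06613556 159.13745845] [244.91183508 149.41558958]
```

Request:
servo_tool:
  increments:
    - [-3.0, 2.3, 0, 0, 0, 0, -1]
    - [-3.7, 2.9, 0, 0, 0, 0, -1]
    - [-3.7, 2.9, 0, 0, 0, 0, -1]
    - [-3.7, 2.9, 0, 0, 0, 0, -1]
    - [-3.7, 2.9, 0, 0, 0, 0, -1]

```text
clock: 3.2
position: [0.3421, 0.3502, 0.2635]
ee_rot: [0.0, 0.722, 0.692, 0.0]
contact_force: [0.3, 0.5, -0.1]
width: 0.0856
gripper_force: 0.0
```

Request:
servo_tool:
  increments:
    - [-3.7, 2.9, 0, 0, 0, 0, -1]
    - [-3.7, 2.9, 0, 0, 0, 0, -1]
    - [-3.7, 2.9, 0, 0, 0, 0, -1]
    - [-3.7, 2.9, 0, 0, 0, 0, -1]
    - [-3.7, 2.9, 0, 0, 0, 0, -1]

```text
clock: 3.7
position: [0.4793, 0.159, 0.2636]
ee_rot: [0.0, 0.722, 0.692, 0.0]
contact_force: [0.3, 0.1, 0.1]
width: 0.0853
gripper_force: 0.0
```

Request:
servo_tool:
  increments:
    - [-3.7, 2.9, 0, 0, 0, 0, -1]
    - [-3.7, 2.9, 0, 0, 0, 0, -1]
    - [-3.7, 2.9, 0, 0, 0, 0, -1]
    - [-3.7, 2.9, 0, 0, 0, 0, -1]
    - [-2.0, 1.5, 0, 0, 0, 0, -1]

```text
clock: 4.2
position: [0.6043, -0.0163, 0.2628]
ee_rot: [0.001, 0.723, 0.691, -0.0]
contact_force: [0.2, 0.8, 0.1]
width: 0.0854
gripper_force: 0.0
```

Request:
servo_tool:
  increments:
    - [-0.4, -0.1, 2, 0, 0, 0, -1]
    - [0, 0, 3, 0, 0, 0, -1]
    - [0, 0, 3, 0, 0, 0, -1]
    - [0, 0, 3, 0, 0, 0, -1]
    - [0, 0, 2.1, 0, 0, 0, -1]

```text
clock: 4.7
position: [0.6, -0.0166, 0.1301]
ee_rot: [-0.001, 0.722, 0.692, -0.001]
contact_force: [0.7, -0.2, -1.2]
width: 0.0857
gripper_force: 0.0
```

Request:
servo_tool:
  increments:
    - [0, 0, 0, 0, 0, 0, -0.5]
    - [0, 0, 0, 0, 0, 0, 0.3]
    - [0, 0, 0, 0, 0, 0, 1]
    - [0, 0, 0, 0, 0, 0, 1]
    - [0, 0, 0, 0, 0, 0, 1]

```text
clock: 5.2
position: [0.6041, -0.0169, 0.1348]
ee_rot: [0.003, 0.722, 0.692, 0.003]
contact_force: [3.3, -0.0, 4.5]
width: 0.0262
gripper_force: 58.7
```

```bash
python3 - <<'E'
from h import *
im={c:optics.get_image(c) for c in C}
a=im['side'][110:260,180:380,::-1];b=im['top'][80:230,160:360,::-1]
cv2.imwrite('pics/g1.png',np.hstack([cv2.resize(x,(400,300),interpolation=cv2.INTER_CUBIC) for x in(a,b)]))
s=manip.get_state();print(s['position'],s['width'],s['gripper_force'])
E
```

```text
[ 0.60408401 -0.01689093  0.1347391 ] 0.025836831441895827 58.86277735233307
```

View pics/g1.png

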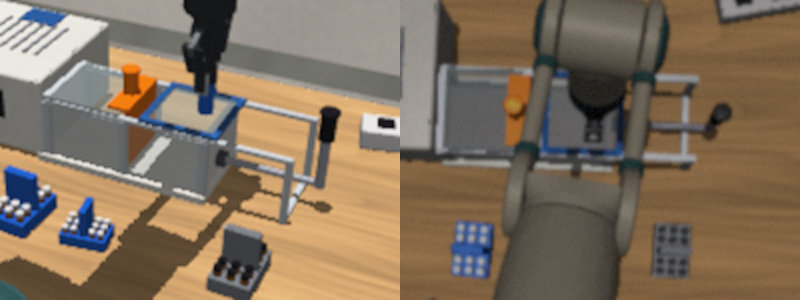

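The view shows the lid knob gripped, with the fingers on it in the side view at crop (207,95) and a reading of 26 mm width. Next I pull the lid open.

Request:
servo_tool:
  increments:
    - [-1.5, 0.05, -0.4, 0, 0, 0, 1]
    - [-2.5, 0.07, 0, 0, 0, 0, 1]
    - [-3.0, 0.07, 0, 0, 0, 0, 1]
    - [-2.5, 0.07, 0, 0, 0, 0, 1]
    - [-1.0, 0.04, 0, 0, 0, 0, 1]

```text
clock: 5.8
position: [0.6018, -0.1224, 0.135]
ee_rot: [0.001, 0.722, 0.691, 0.002]
contact_force: [7.8, 3.1, -8.4]
width: 0.0255
gripper_force: 62.5
```

Request:
servo_tool:
  increments:
    - [-0.4, 0, 0, 0, 0, 0, 1]
    - [0, 0, 0, 0, 0, 0, 1]
    - [0, 0, 0, 0, 0, 0, -0.5]
    - [0, 0, 0, 0, 0, 0, -1]
    - [0, 0, 0, 0, 0, 0, -1]

```text
clock: 6.3
position: [0.5987, -0.1256, 0.1363]
ee_rot: [-0.001, 0.722, 0.692, -0.0]
contact_force: [0.2, -0.2, -0.8]
width: 0.0682
gripper_force: 0.0
```

Request:
servo_tool:
  increments:
    - [0, 0, -4, 0, 0, 0, -1]
    - [0, 0, -4, 0, 0, 0, -1]
    - [2.0, -1.5, -2, 0, 0, 0, -1]
    - [3.6, -2.7, 0, 0, 0, 0, -1]
    - [3.6, -2.7, 0, 0, 0, 0, -1]

```text
clock: 6.8
position: [0.5337, -0.0305, 0.2374]
ee_rot: [0.001, 0.722, 0.691, 0.0]
contact_force: [0.7, 1.0, 0.4]
width: 0.0851
gripper_force: 0.0
```

Request:
servo_tool:
  increments:
    - [3.8, -2.9, 0, 0, 0, 0, -1]
    - [3.8, -2.9, 0, 0, 0, 0, -1]
    - [3.8, -2.9, 0, 0, 0, 0, -1]
    - [3.8, -2.9, 0, 0, 0, 0, -1]
    - [3.5, -2.6, 0, 0, 0, 1.3, -1]

```text
clock: 7.3
position: [0.3982, 0.163, 0.2368]
ee_rot: [0.0, 0.73, 0.684, 0.0]
contact_force: [1.3, 0.1, -0.1]
width: 0.0853
gripper_force: 0.0
```

Request:
servo_tool:
  increments:
    - [1.3, -0.8, 0, 0, 0, 0, -1]
    - [0, 0, 2, 0, 0, 0, -1]
    - [0, 0, 3, 0, 0, 0, -1]
    - [0, 0, 2, 0, 0, 0, -1]
    - [0, 0, 1, 0, 0, 0, -1]

```text
clock: 7.8
position: [0.3916, 0.175, 0.155]
ee_rot: [-0.001, 0.73, 0.684, -0.001]
contact_force: [0.5, -0.1, 0.2]
width: 0.0853
gripper_force: 0.0
```

```bash
python3 - <<'E'
from h import *
im={c:optics.get_image(c) for c in C}
a=im['side'][110:260,130:330,::-1];b=im['top'][80:230,160:360,::-1]
cv2.imwrite('pics/g2.png',np.hstack([cv2.resize(x,(400,300),interpolation=cv2.INTER_CUBIC) for x in(a,b)]))
s=manip.get_state();P=s['position'];print(P,s['width'])
print('tcp side px',proj('side',P),'rack est px',proj('side',np.array([.392,.176,.04])),tips('blue_rack_center','side'))
o,_=blob(im['top'],(105,120,40),(125,255,255),(235,110,330,155));print(o)
E
```

```text
[0.39216443 0.17502792 0.15549904] 0.0853436432178435
tcp side px [188.89578746 172.89625938] rack est px [191.20255859 207.07222983] [([195.0, 208.4], 0.95), ([137.7, 225.2], 0.69), ([223.1, 223.2], 0.62)]
[(226, [286.5, 132.0], [31, 8, 41, 37]), (77, [293.7, 135.5], [54, 21, 10, 10])]
```

View pics/g2.png

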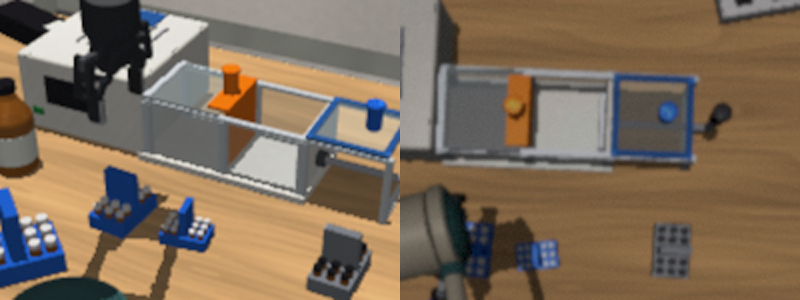

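Request:
servo_tool:
  increments:
    - [-0.3, 0, 2, 0, 0, 0, -1]
    - [0, 0, 2.5, 0, 0, 0, -1]
    - [0, 0, 2.5, 0, 0, 0, -1]
    - [0, 0, 1.7, 0, 0, 0, -1]
    - [0, 0, 1.0, 0, 0, 0, -1]

```text
clock: 8.45
position: [0.3936, 0.1725, 0.0592]
ee_rot: [0.0, 0.73, 0.684, 0.0]
contact_force: [0.1, 0.2, -0.9]
width: 0.0854
gripper_force: 0.0
```

Request:
servo_tool:
  increments:
    - [0, 0, 0, 0, 0, 0, -0.3]
    - [0, 0, 0, 0, 0, 0, 0.3]
    - [0, 0, 0, 0, 0, 0, 0.7]
    - [0, 0, 0, 0, 0, 0, 1]
    - [0, 0, 0, 0, 0, 0, 1]

```text
clock: 8.95
position: [0.3934, 0.1726, 0.0599]
ee_rot: [0.0, 0.73, 0.684, 0.001]
contact_force: [0.3, -0.4, -1.0]
width: 0.0124
gripper_force: 27.8
```

Request:
servo_tool:
  increments:
    - [0, 0, 0, 0, 0, 0, 1]
    - [0, 0, -1, 0, 0, 0, 1]
    - [0, 0, -2, 0, 0, 0, 1]
    - [0, 0, -3, 0, 0, 0, 1]
    - [0, 0, -3, 0, 0, 0, 1]

```text
clock: 9.45
position: [0.3926, 0.1723, 0.1505]
ee_rot: [-0.0, 0.73, 0.684, -0.0]
contact_force: [1.2, 0.3, -1.7]
width: 0.0107
gripper_force: 58.7
```

Request:
servo_tool:
  increments:
    - [0, 0, -3, 0, 0, 0, 1]
    - [0, 0, -2.5, 0, 0, 0, 1]
    - [0, 0, -1.5, 0, 0, 0, 1]
    - [0, 0, 0, 0, 0, 0, 1]
    - [0, 0, 0, 0, 0, 0, 1]

```text
clock: 9.95
position: [0.3927, 0.1724, 0.2192]
ee_rot: [-0.0, 0.73, 0.684, -0.0]
contact_force: [0.7, -0.4, -1.5]
width: 0.0107
gripper_force: 58.7
```

```bash
python3 - <<'E'
from h import *
im={c:optics.get_image(c) for c in C}
a=im['side'][90:240,130:330,::-1];b=im['top'][80:230,160:360,::-1]
cv2.imwrite('pics/g3.png',np.hstack([cv2.resize(x,(400,300),interpolation=cv2.INTER_CUBIC) for x in(a,b)]))
s=manip.get_state();P=s['position'];print(P,s['width'],s['gripper_force'],s['contact_force'])
t=im['top']
k,_=blob(t,(105,120,40),(125,255,255),(287,125,310,148));print('lid knob',k[:1],atz('top',np.array(k[0][1]),.157))
E
```

```text
[0.39211569 0.17217455 0.21820664] 0.010806316447432641 58.69010914117098 [ 0.49212041  0.2621884  -1.04708524]
lid knob [(78, [293.7, 135.5], [2, 6, 10, 10])] [ 0.60054027 -0.12617409]
```

View pics/g3.png

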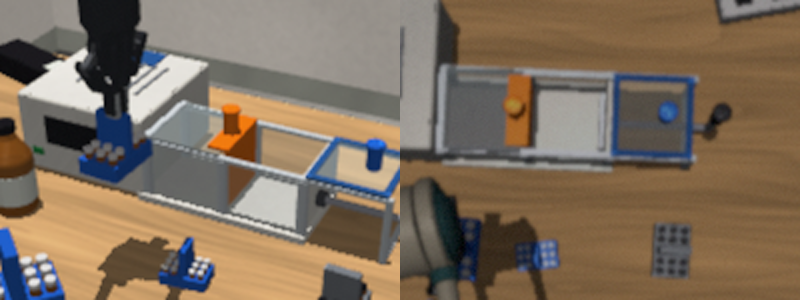

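Request:
servo_tool:
  increments:
    - [-2, 0, 0, 0, 0, 0, 1]
    - [-3, 0.5, 0, 0, 0, 0, 1]
    - [-3.5, 1.5, 0, 0, 0, 0, 1]
    - [-3, 3, 0, 0, 0, 0, 1]
    - [-1.4, 4, 0, 0, 0, 0, 1]

```text
clock: 10.55
position: [0.473, 0.0357, 0.2183]
ee_rot: [-0.001, 0.73, 0.683, -0.001]
contact_force: [0.6, 1.0, -1.1]
width: 0.0105
gripper_force: 58.7
```

Request:
servo_tool:
  increments:
    - [0, 4, 0, 0, 0, 0, 1]
    - [0, 4, 0, 0, 0, 0, 1]
    - [0, 3, 0, 0, 0, 0, 1]
    - [0, 2, 0, 0, 0, -2.7, 1]
    - [0, 0, 0, 0, 0, 0, 1]

```text
clock: 11.05
position: [0.6064, 0.029, 0.2167]
ee_rot: [-0.001, 0.713, 0.701, -0.001]
contact_force: [-0.4, -0.5, -1.9]
width: 0.0106
gripper_force: 58.7
```

```bash
python3 - <<'E'
from h import *
im={c:optics.get_image(c) for c in C}
a=im['side'][80:230,200:350,::-1];b=im['top'][80:200,180:340,::-1]
cv2.imwrite('pics/g4.png',np.hstack([cv2.resize(a,(400,400),interpolation=cv2.INTER_CUBIC),cv2.resize(b[:,:120],(400,400),interpolation=cv2.INTER_CUBIC)]))
s=manip.get_state();P=s['position'];print(P,s['ee_rot'],s['width'])
print('side tip',tips('blue_rack_center','side')[:2],'expected',proj('side',P-[0,0,.020]))
E
```

```text
[0.60312963 0.0295445  0.21749218] [-0.00168181  0.71358632  0.70056393 -0.0013828 ] 0.010568420420308741
side tip [([267.2, 137.6], 0.73), ([223.7, 219.3], 0.71)] expected [267.66756396 137.46359064]
```

View pics/g4.png

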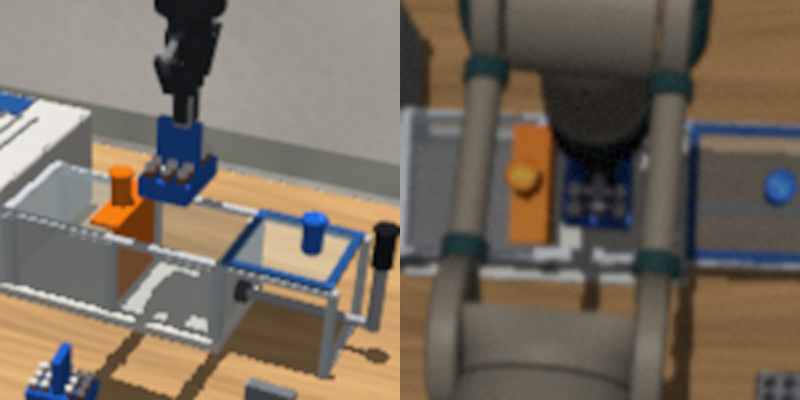

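The side view at crop (178,170) shows the rack held upright over the open lock, and the detector agrees with the tool's position. I'm lowering it.

Request:
servo_tool:
  increments:
    - [-0.1, 0, 2, 0, 0, 0, 1]
    - [0, 0, 3, 0, 0, 0, 1]
    - [0, 0, 3, 0, 0, 0, 1]
    - [0, 0, 3, 0, 0, 0, 1]
    - [0, 0, 1.5, 0, 0, 0, 1]

```text
clock: 11.7
position: [0.6007, 0.0288, 0.0918]
ee_rot: [-0.002, 0.713, 0.701, -0.002]
contact_force: [-0.4, 0.2, -1.0]
width: 0.0105
gripper_force: 58.8
```

Request:
servo_tool:
  increments:
    - [0, 0, 0.5, 0, 0, 0, 1]
    - [0, 0, 0.4, 0, 0, 0, 1]
    - [0, 0, 0.3, 0, 0, 0, 1]
    - [0, 0, 0.2, 0, 0, 0, 1]
    - [0, 0, 0, 0, 0, 0, 1]

```text
clock: 12.2
position: [0.6045, 0.0285, 0.0809]
ee_rot: [0.0, 0.713, 0.701, 0.0]
contact_force: [0.1, -0.0, -1.1]
width: 0.0109
gripper_force: 58.8
```

Request:
servo_tool:
  increments:
    - [0, 0, 0.2, 0, 0, 0, 1]
    - [0, 0, 0.2, 0, 0, 0, 1]
    - [0, 0, 0.2, 0, 0, 0, 1]
    - [0, 0, 0, 0, 0, 0, 1]
    - [0, 0, 0, 0, 0, 0, 1]

```text
clock: 12.7
position: [0.6042, 0.0285, 0.0742]
ee_rot: [-0.0, 0.713, 0.701, -0.0]
contact_force: [-0.1, -0.2, -1.3]
width: 0.0104
gripper_force: 58.8
```

Request:
servo_tool:
  increments:
    - [0, 0, 0.15, 0, 0, 0, 1]
    - [0, 0, 0.15, 0, 0, 0, 1]
    - [0, 0, 0, 0, 0, 0, 1]
    - [0, 0, 0, 0, 0, 0, 1]
    - [0, 0, 0, 0, 0, 0, 1]

```text
clock: 13.2
position: [0.604, 0.0284, 0.0718]
ee_rot: [-0.0, 0.713, 0.701, -0.0]
contact_force: [-2.2, -0.3, 3.7]
width: 0.0105
gripper_force: 59.8
```

Request:
servo_tool:
  increments:
    - [0, 0, 0, 0, 0, 0, 0.5]
    - [0, 0, 0, 0, 0, 0, 0.2]
    - [0, 0, 0, 0, 0, 0, 0.2]
    - [0, 0, 0, 0, 0, 0, 0.2]
    - [0, 0, -0.5, 0, 0, 0, 0.2]

```text
clock: 13.7
position: [0.6037, 0.0285, 0.0757]
ee_rot: [-0.001, 0.713, 0.701, -0.0]
contact_force: [-0.1, -0.4, 0.1]
width: 0.0338
gripper_force: 0.0
```

Request:
servo_tool:
  increments:
    - [0, 0, -1.5, 0, 0, 0, 0.2]
    - [0, 0, -2.5, 0, 0, 0, 0.2]
    - [0, 0, -3.5, 0, 0, 0, 0.2]
    - [0, 0, -4, 0, 0, 0, 0.2]
    - [0, 0, -3, 0, 0, 0, 0.2]

```text
clock: 14.2
position: [0.6049, 0.0285, 0.2243]
ee_rot: [0.001, 0.713, 0.701, 0.001]
contact_force: [0.7, 0.1, 0.4]
width: 0.0345
gripper_force: 0.0
```

```bash
python3 - <<'E'
from h import *
im={c:optics.get_image(c) for c in C}
a=im['side'][80:230,200:350,::-1];b=im['top'][80:200,180:340,::-1]
cv2.imwrite('pics/g5.png',np.hstack([cv2.resize(a,(400,400),interpolation=cv2.INTER_CUBIC),cv2.resize(b[:,:120],(400,400),interpolation=cv2.INTER_CUBIC)]))
s=manip.get_state();P=s['position'];print(s['clock'],P,s['ee_rot'],s['width'])
print('side tip',tips('blue_rack_center','side')[:3],'expected',proj('side',np.array([.604,.0284,.052])))
E
```

```text
14.3 [0.60730626 0.02833382 0.2271146 ] [0.00408929 0.71331789 0.70081883 0.00371938] 0.034132992800203314
side tip [([132.7, 224.3], 0.87), ([225.8, 223.3], 0.76), ([265.0, 179.5], 0.67)] expected [266.52368904 179.27680355]
```

View pics/g5.png

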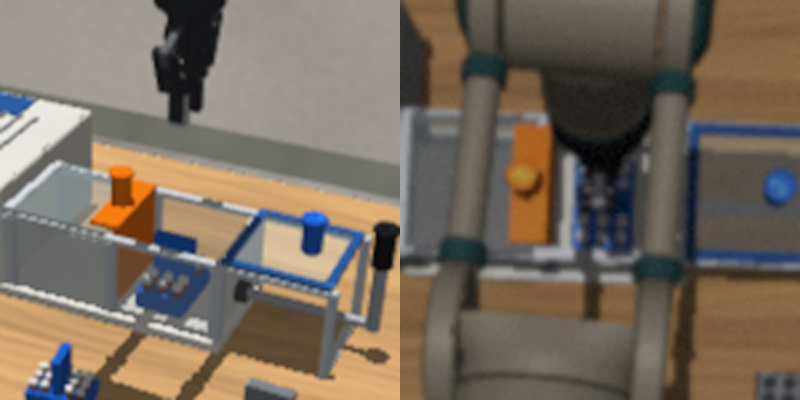

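The rack stands upright in the lock, seen in the side view at crop (168,280). Next is closing the lid.

Request:
servo_tool:
  increments:
    - [-2.5, 0, 0, 0, 0, 0, -1]
    - [-3.5, 0, 0, 0, 0, 0, -1]
    - [-4, 0, 0, 0, 0, 0, -1]
    - [-3.5, -0.1, 0, 0, 0, 0, -1]
    - [-2, 0, 0, 0, 0, 0, -1]

```text
clock: 14.85
position: [0.5993, -0.129, 0.2195]
ee_rot: [-0.001, 0.714, 0.7, -0.001]
contact_force: [1.0, 0.2, 0.7]
width: 0.0852
gripper_force: 0.0
```

Request:
servo_tool:
  increments:
    - [0, 0, 1.5, 0, 0, 0, -1]
    - [0, 0, 2.5, 0, 0, 0, -1]
    - [0, 0, 2.5, 0, 0, 0, -1]
    - [0, 0, 1.7, 0, 0, 0, -1]
    - [0, 0, 0.8, 0, 0, 0, -1]

```text
clock: 15.35
position: [0.5983, -0.1258, 0.1279]
ee_rot: [-0.003, 0.713, 0.701, -0.001]
contact_force: [-0.8, 0.1, -0.8]
width: 0.0857
gripper_force: 0.0
```

Request:
servo_tool:
  increments:
    - [0, 0, 0, 0, 0, 0, -0.3]
    - [0, 0, 0, 0, 0, 0, 0.3]
    - [0, 0, 0, 0, 0, 0, 1]
    - [0, 0, 0, 0, 0, 0, 1]
    - [0, 0, 0, 0, 0, 0, 1]

```text
clock: 15.85
position: [0.6018, -0.1267, 0.1329]
ee_rot: [0.002, 0.713, 0.701, 0.001]
contact_force: [1.7, 0.0, 4.6]
width: 0.0264
gripper_force: 58.8
```

Request:
servo_tool:
  increments:
    - [1.5, 0, -0.3, 0, 0, 0, 1]
    - [3, 0, 0, 0, 0, 0, 1]
    - [3.5, 0, 0, 0, 0, 0, 1]
    - [2.7, 0, 0, 0, 0, 0, 1]
    - [1.2, 0, 0, 0, 0, 0, 1]

```text
clock: 16.35
position: [0.6042, -0.0065, 0.1331]
ee_rot: [0.002, 0.713, 0.701, 0.001]
contact_force: [5.6, -3.5, -8.7]
width: 0.0259
gripper_force: 61.0
```

Request:
servo_tool:
  increments:
    - [0.3, 0, 0, 0, 0, 0, 1]
    - [0.2, 0, 0, 0, 0, 0, 1]
    - [0.2, 0, 0, 0, 0, 0, 1]
    - [0, 0, 0, 0, 0, 0, 1]
    - [0, 0, 0, 0, 0, 0, 1]

```text
clock: 16.85
position: [0.6042, -0.0016, 0.1331]
ee_rot: [0.002, 0.713, 0.701, 0.0]
contact_force: [5.1, -2.7, -8.6]
width: 0.0261
gripper_force: 61.1
```

Request:
servo_tool:
  increments:
    - [0.2, 0, 0, 0, 0, 0, 1]
    - [0.2, 0, 0, 0, 0, 0, 1]
    - [0.1, 0, 0, 0, 0, 0, 1]
    - [0, 0, 0, 0, 0, 0, 1]
    - [0, 0, 0, 0, 0, 0, 1]

```text
clock: 17.35
position: [0.6043, -0.0016, 0.1331]
ee_rot: [0.005, 0.713, 0.701, -0.003]
contact_force: [4.4, -12.4, -9.7]
width: 0.0264
gripper_force: 61.0
```

The lid is against its stop (12 N), so it is shut. Releasing and going to the gate knob.

Request:
servo_tool:
  increments:
    - [-0.4, 0, 0, 0, 0, 0, 1]
    - [0, 0, 0, 0, 0, 0, -0.5]
    - [0, 0, 0, 0, 0, 0, -1]
    - [0, 0, 0, 0, 0, 0, -1]
    - [0, 0, -1, 0, 0, 0, -1]

```text
clock: 17.85
position: [0.6015, 0.001, 0.1437]
ee_rot: [-0.001, 0.713, 0.701, -0.001]
contact_force: [-0.5, 0.9, -0.6]
width: 0.0819
gripper_force: 0.0
```

Request:
servo_tool:
  increments:
    - [0, 0, -3.5, 0, 0, 0, -1]
    - [0, 0, -3.5, 0, 0, 0, -1]
    - [3, 0, 0, 0, 0, 0, -1]
    - [4, 0, 0, 0, 0, 0, -1]
    - [3.7, 0, 0, 0, 0, 0, -1]

```text
clock: 18.35
position: [0.6048, 0.1088, 0.2162]
ee_rot: [0.001, 0.714, 0.701, 0.001]
contact_force: [0.7, 0.1, 0.0]
width: 0.0856
gripper_force: 0.0
```

```bash
python3 - <<'E'
from h import *
im={c:optics.get_image(c) for c in C}
a=im['side'][80:230,200:350,::-1];b=im['top'][80:200,180:340,::-1]
cv2.imwrite('pics/g6.png',np.hstack([cv2.resize(a,(400,400),interpolation=cv2.INTER_CUBIC),cv2.resize(b[:,:120],(400,400),interpolation=cv2.INTER_CUBIC)]))
s=manip.get_state();P=s['position'];print(s['clock'],P,s['ee_rot'],s['width'])
k,_=blob(im['side'],(105,120,40),(125,255,255),(260,140,305,170));print('lid knob',k[:2],proj('side',np.array([.602,-.0016,.137])))
E
```

```text
18.45 [0.60437366 0.11218881 0.21564529] [-5.26272311e-04  7.11686331e-01  7.02495369e-01  1.59536851e-03] 0.08577491326208941
lid knob [(194, [280.0, 158.0], [0, 10, 37, 20])] [276.51031049 157.8339983 ]
```

View pics/g6.png

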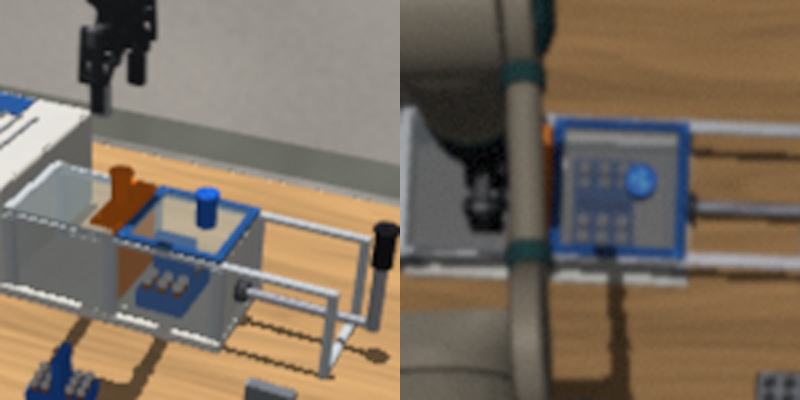

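The lid is shut over the rack, with its knob at side crop (207,205) next to the gate. Now I descend on the gate knob.

Request:
servo_tool:
  increments:
    - [-0.7, 0, 1, 0, 0, 0, -1]
    - [0, 0, 2, 0, 0, 0, -1]
    - [0, 0, 2.5, 0, 0, 0, -1]
    - [0, 0, 1.7, 0, 0, 0, -1]
    - [0, 0, 0.8, 0, 0, 0, -1]

```text
clock: 18.95
position: [0.603, 0.0984, 0.1322]
ee_rot: [-0.001, 0.714, 0.7, -0.002]
contact_force: [0.4, -0.0, -0.4]
width: 0.0852
gripper_force: 0.0
```

Request:
servo_tool:
  increments:
    - [0, 0, 0, 0, 0, 0, -0.3]
    - [0, 0, 0, 0, 0, 0, 0.3]
    - [0, 0, 0, 0, 0, 0, 1]
    - [0, 0, 0, 0, 0, 0, 1]
    - [0, 0, 0, 0, 0, 0, 1]

```text
clock: 19.45
position: [0.6064, 0.1003, 0.136]
ee_rot: [0.002, 0.713, 0.701, 0.002]
contact_force: [2.5, -1.0, 4.4]
width: 0.0264
gripper_force: 58.7
```

Request:
servo_tool:
  increments:
    - [0, 0, -0.8, 0, 0, 0, 1]
    - [0, 0, -2, 0, 0, 0, 1]
    - [0, 0, -2.5, 0, 0, 0, 1]
    - [0, 0, -2, 0, 0, 0, 1]
    - [0, 0, -1.2, 0, 0, 0, 1]

```text
clock: 19.95
position: [0.6062, 0.1003, 0.2203]
ee_rot: [0.001, 0.713, 0.701, 0.001]
contact_force: [6.0, -0.1, -5.8]
width: 0.0261
gripper_force: 59.7
```

Request:
servo_tool:
  increments:
    - [0, 0, -0.5, 0, 0, 0, 1]
    - [0, 0, -0.4, 0, 0, 0, 1]
    - [0, 0, -0.2, 0, 0, 0, 1]
    - [0, 0, 0, 0, 0, 0, 1]
    - [0, 0, 0, 0, 0, 0, 1]

```text
clock: 20.45
position: [0.6062, 0.1003, 0.2302]
ee_rot: [0.001, 0.713, 0.701, 0.001]
contact_force: [6.0, -1.2, -2.0]
width: 0.0261
gripper_force: 59.9
```

Request:
servo_tool:
  increments:
    - [0, 0, -0.2, 0, 0, 0, 1]
    - [0, 0, -0.1, 0, 0, 0, 1]
    - [0, 0, -0.1, 0, 0, 0, 1]
    - [0, 0, 0, 0, 0, 0, 1]
    - [0, 0, 0, 0, 0, 0, 1]

```text
clock: 20.95
position: [0.6061, 0.1003, 0.2313]
ee_rot: [0.0, 0.713, 0.701, 0.0]
contact_force: [7.8, -0.1, -13.5]
width: 0.0263
gripper_force: 60.4
```

Request:
servo_tool:
  increments:
    - [0, 0, 0.3, 0, 0, 0, 1]
    - [0, 0, 0, 0, 0, 0, -0.5]
    - [0, 0, 0, 0, 0, 0, -1]
    - [0, 0, 0, 0, 0, 0, -1]
    - [0, 0, 0, 0, 0, 0, -1]

```text
clock: 21.45
position: [0.6038, 0.1006, 0.2314]
ee_rot: [-0.0, 0.713, 0.701, -0.0]
contact_force: [0.5, -0.5, -0.2]
width: 0.0819
gripper_force: 0.0
```

Request:
servo_tool:
  increments:
    - [0, 0, -1.5, 0, 0, 0, -1]
    - [0, 0, -3, 0, 0, 0, -1]
    - [0, 0, -2, 0, 0, 0, -1]
    - [-2, 0, 0, 0, 0, 0, -1]
    - [-3.5, 0, 0, 0, 0, 0, -1]

```text
clock: 21.95
position: [0.6036, 0.0469, 0.2975]
ee_rot: [0.0, 0.712, 0.702, 0.001]
contact_force: [0.4, -0.6, -0.0]
width: 0.0856
gripper_force: 0.0
```

Request:
servo_tool:
  increments:
    - [-4.2, 0, 0, 0, 0, 0, -1]
    - [-4.2, 0, 0, 0, 0, 0, -1]
    - [-4.2, 0, 0, 0, 0, 0, -1]
    - [-4.2, 0, 1, 0, 0, 0, -1]
    - [-4.0, 0, 2, 0, 0, 0, -1]

```text
clock: 22.45
position: [0.6003, -0.1644, 0.268]
ee_rot: [0.002, 0.713, 0.701, 0.001]
contact_force: [0.3, -0.8, 0.6]
width: 0.0854
gripper_force: 0.0
```

Request:
servo_tool:
  increments:
    - [-2.7, 0, 2, 0, 0, 0, -1]
    - [-1.2, 0, 2, 0, 0, 0, -1]
    - [0, 0, 0, 0, 0, 0, -1]
    - [0, 0, 0, 0, 0, 0, -1]
    - [0, 0, 0, 0, 0, 0, -1]

```text
clock: 22.95
position: [0.5998, -0.2006, 0.2278]
ee_rot: [0.001, 0.713, 0.701, 0.001]
contact_force: [0.2, -0.3, 0.0]
width: 0.085
gripper_force: 0.0
```

```bash
python3 - <<'E'
from h import *
im={c:optics.get_image(c) for c in C}
a=im['side'][60:210,220:370,::-1];b=im['top'][80:200,180:340,::-1]
cv2.imwrite('pics/g7.png',np.hstack([cv2.resize(a,(400,400),interpolation=cv2.INTER_CUBIC),cv2.resize(b[:,20:140],(400,400),interpolation=cv2.INTER_CUBIC)]))
s=manip.get_state();P=s['position'];print(s['clock'],P,s['ee_rot'],s['width'])
k,_=blob(im['side'],(0,0,0),(180,255,60),(332,160,355,185));print('rod knob',k[:2],tips('rod_knob','side')[:2],[proj('side',np.array([.598,y,.145])) for y in(-.2025,-.1925)])
E
```

```text
23.05 [ 0.599908   -0.20058282  0.22791801] [1.10798900e-03 7.12871317e-01 7.01293696e-01 6.40804503e-04] 0.0854715244722698
rod knob [(129, [343.8, 171.9], [8, 4, 10, 18])] [] [array([342.57214093, 170.94995322]), array([339.10469348, 170.17430678])]
```

View pics/g7.png

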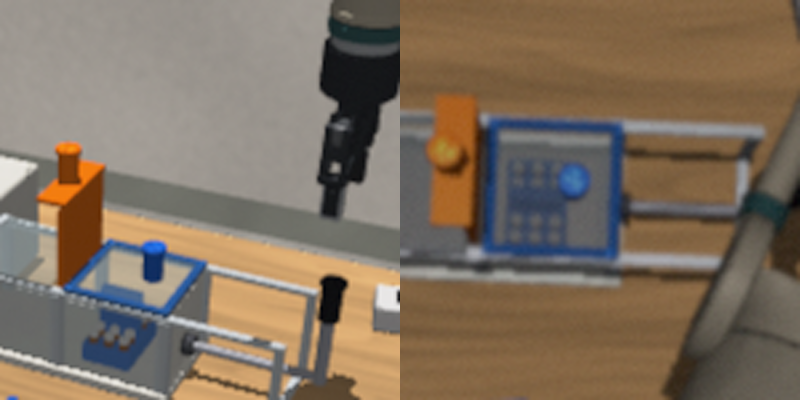

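The gate is fully up at side crop (75,215), the lid is shut, and the rod knob at (332,300) lies just under the gripper. I'm descending and gripping it.

Request:
servo_tool:
  increments:
    - [-0.4, 0, 1.5, 0, 0, 0, -1]
    - [0, 0, 2.5, 0, 0, 0, -1]
    - [0, 0, 2.5, 0, 0, 0, -1]
    - [0, 0, 1.7, 0, 0, 0, -1]
    - [0, 0, 0.8, 0, 0, 0, -1]

```text
clock: 23.6
position: [0.5985, -0.2044, 0.1351]
ee_rot: [-0.001, 0.713, 0.701, -0.0]
contact_force: [0.9, -0.9, -0.0]
width: 0.0857
gripper_force: 0.0
```

Request:
servo_tool:
  increments:
    - [0, 0, 0, 0, 0, 0, -0.3]
    - [0, 0, 0, 0, 0, 0, 0.3]
    - [0, 0, 0, 0, 0, 0, 1]
    - [0, 0, 0, 0, 0, 0, 1]
    - [0, 0, 0, 0, 0, 0, 1]

```text
clock: 24.1
position: [0.6002, -0.2058, 0.138]
ee_rot: [0.002, 0.713, 0.701, 0.001]
contact_force: [1.2, 0.2, 4.5]
width: 0.0265
gripper_force: 58.7
```

Request:
servo_tool:
  increments:
    - [0.7, 0, 0, 0, 0, 0, 1]
    - [1.2, 0, 0, 0, 0, 0, 1]
    - [1.3, 0, 0, 0, 0, 0, 1]
    - [1.3, 0, 0, 0, 0, 0, 1]
    - [1.3, 0, 0, 0, 0, 0, 1]

```text
clock: 24.6
position: [0.6014, -0.1488, 0.1379]
ee_rot: [0.003, 0.713, 0.701, -0.0]
contact_force: [2.5, -3.8, 5.2]
width: 0.0264
gripper_force: 58.8
```

Request:
servo_tool:
  increments:
    - [1.3, 0, 0, 0, 0, 0, 1]
    - [1.3, 0, 0, 0, 0, 0, 1]
    - [1.3, 0, 0, 0, 0, 0, 1]
    - [1.3, 0, 0, 0, 0, 0, 1]
    - [1.0, 0, 0, 0, 0, 0, 1]

```text
clock: 25.1
position: [0.6027, -0.0862, 0.138]
ee_rot: [0.003, 0.713, 0.701, 0.0]
contact_force: [0.4, -3.2, 5.2]
width: 0.0265
gripper_force: 58.9
```

Request:
servo_tool:
  increments:
    - [0.7, 0, 0, 0, 0, 0, 1]
    - [0.4, 0, 0, 0, 0, 0, 1]
    - [0.3, 0, 0, 0, 0, 0, 1]
    - [0, 0, 0, 0, 0, 0, 1]
    - [0, 0, 0, 0, 0, 0, 1]

```text
clock: 25.6
position: [0.6029, -0.0718, 0.1379]
ee_rot: [0.002, 0.713, 0.701, 0.001]
contact_force: [1.3, 0.2, 5.6]
width: 0.0268
gripper_force: 58.9
```

Request:
servo_tool:
  increments:
    - [0.3, 0, 0, 0, 0, 0, 1]
    - [0.3, 0, 0, 0, 0, 0, 1]
    - [0.2, 0, 0, 0, 0, 0, 1]
    - [0.1, 0, 0, 0, 0, 0, 1]
    - [0, 0, 0, 0, 0, 0, 1]

```text
clock: 26.1
position: [0.6031, -0.0671, 0.138]
ee_rot: [0.005, 0.713, 0.701, -0.002]
contact_force: [0.9, -10.6, 4.3]
width: 0.0266
gripper_force: 58.8
```

Rod is at its stop (10.6 N). Releasing and withdrawing upward, then a check.

Request:
servo_tool:
  increments:
    - [-0.4, 0, 0, 0, 0, 0, 1]
    - [0, 0, 0, 0, 0, 0, -0.5]
    - [0, 0, 0, 0, 0, 0, -1]
    - [0, 0, 0, 0, 0, 0, -1]
    - [0, 0, 0, 0, 0, 0, -1]

```text
clock: 26.6
position: [0.6011, -0.0661, 0.1359]
ee_rot: [-0.001, 0.713, 0.701, -0.0]
contact_force: [-0.8, -0.1, -0.4]
width: 0.0823
gripper_force: 0.0
```

Request:
servo_tool:
  increments:
    - [0, 0, -2, 0, 0, 0, -1]
    - [0, 0, -4, 0, 0, 0, -1]
    - [0, 0, -4, 0, 0, 0, -1]
    - [-2, 0, -3, 0, 0, 0, -1]
    - [-2, 0, 0, 0, 0, 0, -1]

```text
clock: 27.1
position: [0.6033, -0.1069, 0.2718]
ee_rot: [0.004, 0.713, 0.701, 0.003]
contact_force: [1.8, -0.4, 0.1]
width: 0.0855
gripper_force: 0.0
```

```bash
python3 - <<'E'
from h import *
im={c:optics.get_image(c) for c in C}
a=im['side'][90:240,190:340,::-1];b=im['top'][80:200,150:270,::-1]
cv2.imwrite('pics/g8.png',np.hstack([cv2.resize(x,(400,400),interpolation=cv2.INTER_CUBIC) for x in(a,b)]))
s=manip.get_state();print(s['clock'],s['position'],s['contact_force'],s['width'])
print(tips('blue_rack_center','side'),proj('side',np.array([.606,.142,.052])))
E
```

```text
27.2 [ 0.60125056 -0.10854315  0.26736907] [-0.15786523  0.59012426 -0.55083914] 0.0854140756553711
[([136.6, 224.6], 0.92), ([222.8, 219.9], 0.74)] [233.90446859 170.97446669]
```

View pics/g8.png

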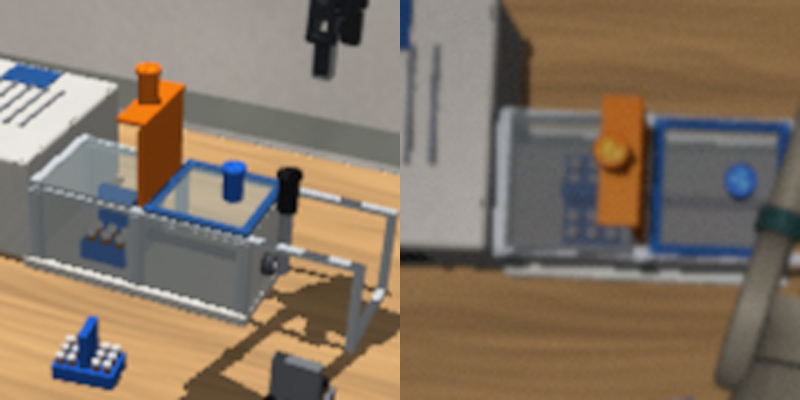

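The side view shows the rack upright in the chamber at crop (105,235), beyond the raised gate. The lid is shut and the gripper is clear of everything.

```bash
python3 -c "
from rig import manip
print(manip.sign_off())"
```

```text
the job is handed in; nothing more can be done
None
```

I handed the job in at about 27 s on the robot's clock: the blue rack stands upright in the chamber beyond the raised gate, the lid is shut and the rod is fully home; the sign-off gave no verdict.

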